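Fish the dropped washer out from between the rails

ROBOT

A 7-joint arm with a two-finger parallel gripper is mounted at the origin on the work surface. World frame = base frame: x ahead of the robot, y to its left, z up, the work surface at z = 0. Lengths are in m, angles in rad, forces in N, time in s.
With the tool pointing down it reaches from about 0.4 to 0.85 m from the base axis. Payload 4.5 kg.
Tool frame: the origin (TCP) lies on the centre line of the jaws, within the pads' length; the fingertips stand 17 mm ahead of it and the grasp point (between the pads) lies 2 mm behind it (r.tip_reach is the distance from the TCP to the fingertips, in m); z points along the fingers, y is the line along which they close (so a half turn about z gives the same grasp; the last joint's range is limited). The gripper opens to 88 mm and grips with 3 to 60 N. Pads are 18 mm wide; open, the fingers measure 123 mm over their backs; the gripper's body (75 mm by 187 mm) begins 45 mm behind the grasp point.
Start: joints at [1.289, 0.689, -0.195, 1.565, 0.157, 0.902, -0.215], TCP at [0.194, -0.594, 0.256] pointing down, gripper open.
Joint ranges: [-3.01, 3.01], [-0.46, 2.08], [-1.47, 1.51], [0.13, 2.56], [-1, 4.14], [0.04, 2.09], [-2.66, 2.66]. Speed limits (rad/s): [2.57, 2.57, 3.14, 3.14, 3.14, 3.14, 3.14].

INTERFACE

Orientations are given as a unit quaternion [x, y, z, w].
In Python, from plant import r gives the robot as it stands.
- The arm moves only by the tool step_arm, never from a script. Its argument "steps" is a list of rows, each a list of 7 numbers: the shift along the tool's x, y, z in cm, then the turn, a rotation vector about the tool's x, y, z in degrees, then the gripper's target within -1 to 1 (shut at 1, half-way at 0, fully open at -1). A call has 1 to 8 rows; each row shifts and turns the commanded pose from where the row before left it, along the tool's axes as they then stand; what a row does not reach is not made up. A row lasts 1/8 s, in which the tool goes at most 62.5 mm and 10.7 degrees, less where a joint would pass 70% of its speed; a pose out of reach is approached as far as the arm can. A call with a gripper value outside its range is refused whole. The fingers move at their own pace and stop on an object; "force" is the grip in N (left out, the last holds). Time passes only in rows, so rows that do not move let the fingers close. It gives the time, the measured TCP pose, the force, the opening and the grip force at its end, in the units of the state.
- r.get_state(): the state, without advancing time (a new reading comes with each control period).
- r.snapshot(name): name is "side" or "top"; returns a dict with "pixels" (480x640x3 uint8, red, green, blue), "fx", "fy", "cx", "cy" (pixels), "cam_to_world" (4x4, takes a point from camera to world coordinates). Camera axes: x right, y down, z forward; pixel columns grow to the right and rows downward; lengths in m; the calibration is good to about 2 mm. A picture is of the moment at which its call begins. There is no depth.
- r.finish_job(): hands the job in; it is judged then, once.
The state is a dict: "clock": time; "q": joint angles; "qd": joint speeds; "joint_torque": joint torques, N m; "tool_pos": TCP position; "eef_rot": TCP orientation; "contact_force": force on the tool from outside, world axes, zero at the start; "moment": the same for the moment, N m; "opening": opening from 0.0 (shut) to 1.0 (fully open); "finger_force": force on a finger pad.
Only numpy, scipy, OpenCV 4.12 (cv2) and the standard library are available. Lean on these libraries where they do the work, as an engineer would, in place of code of your own. Each camera call takes 0.05 s, during which the arm holds its last target. There are 200 camera calls.

TASK

The brass washer has dropped into the narrow gap between the two rails of the steel frame: fish it out through the open end of the gap with the orange-handled hook (no fingers in the gap), then put the hook back on its blue rest and the washer in the parts dish. Work the hook by light touch, pressing it on the bench, the frame or the washer with no more than about half a kilogram, and leave everything else on the bench alone.

Things in the scene. Friction and masses are not known exactly. Their poses are not given: they have to be found in the camera images.
- table: the flat steel bench top, 1300 x 1600 mm, its upper face at height 0; the frame, the rest and the dish stand on it
- frame: fixed grey steel frame: two rails (box section 80 mm high, 40 wide, 360 long) side by side, a straight 34 mm gap between them, floored by the bench and open above. One end of the gap, the mouth, is open; a 100 mm high plate shuts the other. Origin: middle of the mouth at bench height; x: level, along the middle of the gap, inward from the mouth; z up. Place and yaw vary
- washer_center (a point): centre of the brass washer, 30 mm outside diameter, 13 mm bore, 6 mm thick, about 27 g; it lies flat on the bench in the gap, 60 to 120 mm inside the mouth; z along its axis
- hook_grip (a point): centre of the hook's orange handle, 100 mm long (x), 24 wide (y), 26 high (z), flat sides; hook 0.22 kg. x axis points along handle and shank toward the bend; z is up on the rest. The 6 mm steel rod sticks out 47 mm behind the handle, with a ball end; in front it runs on level, and 160 mm from the handle's centre it bends straight down into the foot
- hook: the whole hook (origin and axes as the handle's centre). Its foot, straight down with a rounded end, was cut by hand: the end lies 110 to 140 mm below the handle's centre, different each time and not measured, so feel for the bench. The rod is springy: its end gives about 1 mm for each 4 N of upward push. Lifted by the handle it keeps its attitude
- rest: fixed blue rod rest: base 190 x 60 x 8 mm, two posts 68 mm either side of its middle, ending in 90 degree V heads 6 mm thick, 48 mm wide and 185 mm high. The hook's rod lies in both Vs, handle between the posts, foot hanging beyond the post at +x. Origin: middle of the base's underside; x along the rod toward the foot; z up
- rest_seat (a point): point on the rest, 165 mm above the bench midway between the posts, where the middle of the hook's handle is when it lies in the Vs; axes as the rest's
- dish_in (a point): centre of the inner floor (4 mm above the bench) of the empty round metal parts dish, fixed, 150 mm across the rim and 100 mm across the floor, rim 30 mm high
- hammer: hammer, 300 mm, lying on the bench (leave alone)
- cutdisc: dark cutting disc, 125 mm across, 4 mm thick, lying on the bench (leave alone)
- nut_a: steel hexagon nut, 30 mm across flats, 16 mm high (leave alone)
- nut_b: steel hexagon nut like the other (leave alone)
- spanner: spanner, 220 mm long, lying on the bench (leave alone)
- marker_pot: green pot, 72 mm across, 100 mm high, with markers up to 160 mm high (leave alone)
Mind the look-alikes: they are no part of the job. There is more than one size of the rest; the one meant has the size given above.

How it is judged:
By the outcome, as a careful person would: the job done as asked, in the order asked, and still so for the second after the job is handed in, with the robot touching nothing.
It also fails if it takes over 69 s, if anything falls off the work surface, if the arm or the gripper's body presses on something with over 40 N, if the wrist force passes 120 N, or if a joint passes its speed limit or range.

## Working session

There is one attempt and no reset: what is moved stays moved. The work goes in short steps, Python scripts to look and compute and a tool call to move; the robot and the scene stay as the last step left them, time stands still between calls to the robot, and variables do not carry over. Pictures are saved under pics/ and viewed, at most 13 in all, crops included, and the job is handed in when it is done.

Besides the shell and the picture viewer there is one more tool, called after "Emit:" as name([rows], argument=value, ...), one row to a line, values as JSON. step_arm: Moves the arm, as the interface text tells. Its arguments: {"type":"object","properties":{"steps":{"type":"array","items":{"type":"array","items":{"type":"number"}}},"force":{"type":"number"}},"required":["steps"]}

```bash
mkdir -p pics; ls
python3 - <<'E'
from plant import r
import cv2,numpy as np
for n in("top","side"):
    s=r.snapshot(n); cv2.imwrite(f"pics/{n}0.png",s["pixels"][:,:,::-1]); print(n,s["fx"],s["fy"],s["cx"],s["cy"]);print(np.round(s["cam_to_world"],4).tolist())
print(r.get_state())
E
```

```text
pics
top 451.2211006688609 451.2211006688609 323.50334602085013 232.88937370934107
[[0.0241, -0.9895, 0.1427, 0.2803], [-0.9997, -0.0243, 0.0004, 0.0774], [0.0031, -0.1427, -0.9898, 1.4613], [0.0, 0.0, 0.0, 1.0]]
side 446.1965285822193 446.1965285822193 322.6282201057754 240.96734962908062
[[0.9999, -0.0007, 0.0121, 0.4397], [-0.0093, -0.6785, 0.7345, -0.768], [0.0077, -0.7346, -0.6785, 0.906], [0.0, 0.0, 0.0, 1.0]]
{'clock': 0.1, 'q': array([ 1.28884468,  0.68992752, -0.19447555,  1.56621254,  0.15730511,
        0.90249697, -0.21511416]), 'qd': array([ 0.00011781, -0.00128765, -0.00251276, -0.00343197,  0.00118277,
        0.00060889, -0.00047048]), 'joint_torque': array([-2.48964418e-03, -5.28503323e+01, -1.27157271e+00, -1.53835666e+01,
       -5.26488782e-02,  2.01349707e-03,  4.40550423e-05]), 'tool_pos': array([ 0.19385506, -0.59362042,  0.2549793 ]), 'eef_rot': array([ 9.87560970e-01,  1.57234363e-01, -2.03056937e-04, -8.02900650e-04]), 'contact_force': array([-0.03837013,  0.21150984, -0.2604388 ]), 'moment': array([-0.0017006 , -0.02025912,  0.02803545]), 'finger_force': 0.0, 'opening': 0.9982284053940281}
```

View pics/top0.png

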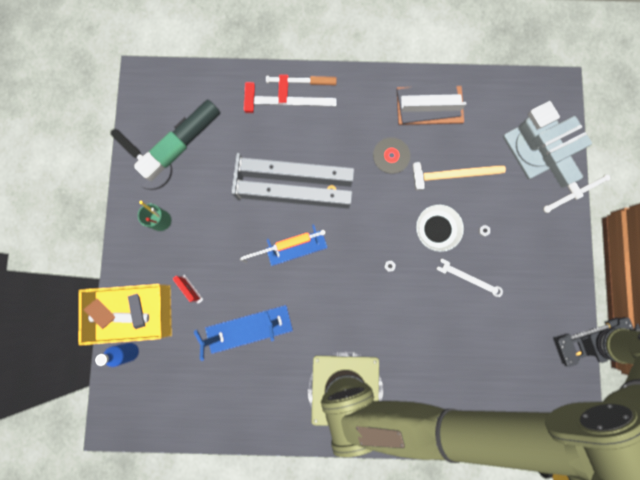

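View pics/side0.png

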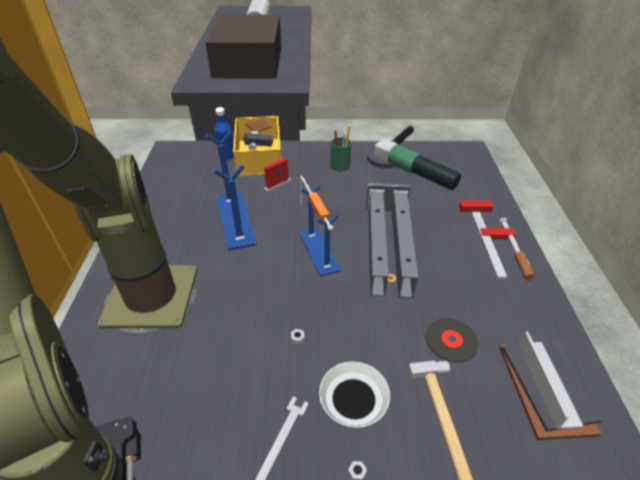

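Top view: the frame's plate is at the left end (238,175) and its mouth at the right (352,185), with the washer near (332,189). The hook lies on the small blue rest (297,243), foot at left (242,258). The dish is the white bowl at (440,228).
Look-alikes: for the rest, the small blue one (297,245) or the big one (245,328). For the washer, the brass ring in the gap (332,189) or the nuts (390,266) and (485,230). For the hook, the orange handle (293,242) or the orange clamp handle (322,80). I choose the small rest with the hook and the ring in the gap, and check both in a close crop.

```bash
cat > h.py <<'E'
import numpy as np,cv2
from plant import r
from scipy.spatial.transform import Rotation as R
def snap(n): return r.snapshot(n)
def w(s,uv,z):
    T=s["cam_to_world"]; d=T[:3,:3]@np.array([(uv[0]-s["cx"])/s["fx"],(uv[1]-s["cy"])/s["fy"],1]); o=T[:3,3]
    return np.round(o+d*(z-o[2])/d[2],4)
def px(s,p):
    T=s["cam_to_world"]; c=T[:3,:3].T@(np.array(p)-T[:3,3]); return np.round([s["fx"]*c[0]/c[2]+s["cx"],s["fy"]*c[1]/c[2]+s["cy"]],1)
def crop(s,x,y,W,H,k,f): cv2.imwrite(f,cv2.resize(s["pixels"][y:y+H,x:x+W,::-1],None,fx=k,fy=k,interpolation=cv2.INTER_CUBIC))
E
python3 - <<'E'
from h import *
t=snap("top"); s=snap("side")
a=cv2.resize(t["pixels"][145:270,225:365,::-1],None,fx=4,fy=4,interpolation=cv2.INTER_CUBIC)
b=cv2.resize(s["pixels"][170:300,290:430,::-1],None,fx=4,fy=4,interpolation=cv2.INTER_CUBIC)
crop(t,225,145,160,120,5,"pics/c1.png"); crop(s,285,175,160,120,5,"pics/c2.png")
for n,q in(("top",t),("side",s)):
    hsv=cv2.cvtColor(q["pixels"],cv2.COLOR_RGB2HSV)
    m=cv2.inRange(hsv,(8,150,120),(22,255,255)); k,l,st,c=cv2.connectedComponentsWithStats(m)
    for i in range(1,k):
        if st[i,4]>4: print(n,st[i].tolist(),c[i].round(1).tolist())
E
```

```text
top [282, 240, 5, 2, 5] [284.0, 240.4]
top [303, 240, 6, 2, 6] [305.5, 240.5]
top [159, 285, 12, 52, 491] [164.9, 310.7]
top [79, 289, 8, 3, 10] [81.9, 289.4]
top [90, 288, 8, 1, 8] [93.5, 288.0]
top [81, 291, 30, 52, 591] [87.5, 318.2]
top [78, 293, 7, 52, 57] [78.4, 320.7]
top [98, 299, 13, 13, 13] [104.0, 305.0]
top [105, 340, 5, 1, 5] [107.0, 340.0]
top [553, 475, 15, 5, 64] [559.8, 477.2]
side [23, 0, 71, 135, 2456] [57.4, 62.0]
side [234, 116, 47, 59, 1543] [255.6, 146.0]
side [9, 156, 64, 114, 315] [39.4, 210.7]
side [309, 193, 20, 27, 259] [318.2, 205.5]
```

View pics/c1.png

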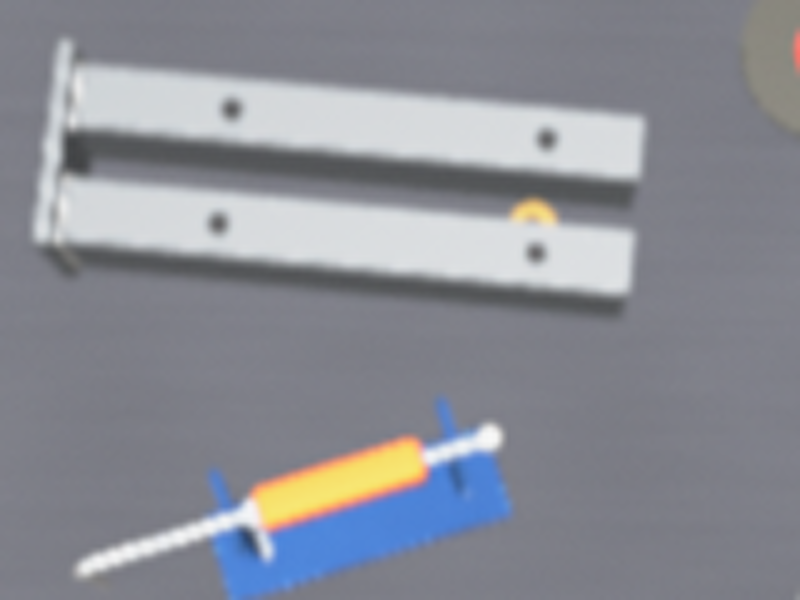

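View pics/c2.png

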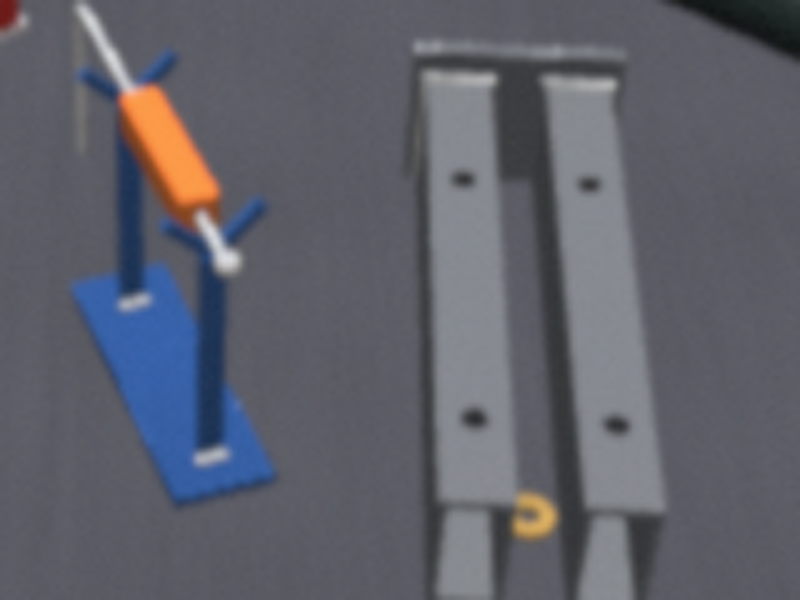

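Top crop: the brass ring is in the gap at about (332,188), partly hidden by the near rail. The hook's handle is at (293,241), its ball at (323,232) and its bend at (241,259). Side crop: the washer is at about (391,278), close to the mouth, and the hook lies in both Vs of the small rest.

Run:
```python
from h import *
t=snap("top"); s=snap("side")
T=lambda u,v,z:w(t,(225+u/5-.4,145+v/5-.4),z)
S=lambda u,v,z:w(s,(285+u/5-.4,175+v/5-.4),z)
P=dict(A=T(645,117,.08),B=T(636,181,.08),C=T(634,229,.08),D=T(627,297,.08),h1=T(232,109,.08),h2=T(547,139,.08),h3=T(218,223,.08),h4=T(536,253,.08))
P.update(sA=S(665,512,.08),sB=S(588,512,.08),sC=S(518,502,.08),sD=S(437,500,.08),sh2=S(617,425,.08),sh1=S(590,185,.08),sh3=S(462,180,.08),sh4=S(474,418,.08))
P.update(ball=T(490,437,.165),bend=T(82,570,.165),ballS=S(227,260,.165),bendS=S(80,8,.165),handle_t=T(340,481,.178),rr=T(512,515,.008),rl=T(232,600,.008),
 rS1=S(275,475,.008),rS2=S(178,504,.008),rS3=S(72,288,.008),rS4=S(165,265,.008),footS=S(80,155,.04),
 w_right=S(557,515,.006),w_top=S(535,492,.006),w_bot=S(535,538,.003),wT_top=T(534,200,.006),wT_l=T(511,222,.006),wT_r=T(557,222,.006))
for k,v in P.items(): print(k,v[:2])
for (c0,c1,r0,r1) in [(410,470,200,255)]:
    g=cv2.cvtColor(t["pixels"],cv2.COLOR_RGB2GRAY)[r0:r1,c0:c1]
    m=(g>150).astype(np.uint8); c=max(cv2.findContours(m,0,1)[0],key=len); e=cv2.fitEllipse(c); print(e); print('dish rim',w(t,(e[0][0]+c0,e[0][1]+r0),.03))
    m=(g<60).astype(np.uint8); c=max(cv2.findContours(m,0,1)[0],key=len); e=cv2.fitEllipse(c); print(e,'floor',w(t,(e[0][0]+c0,e[0][1]+r0),.004))
```

```text
A [ 0.6889 -0.0121]
B [ 0.6472 -0.007 ]
C [ 0.6163 -0.0062]
D [ 0.5727 -0.0025]
h1 [0.6876 0.2489]
h2 [0.6731 0.0495]
h3 [0.6136 0.2547]
h4 [0.5994 0.0549]
sA [ 0.692  -0.0075]
sB [ 0.6532 -0.0075]
sC [ 6.188e-01 -5.000e-04]
sD [0.578  0.0009]
sh2 [0.6771 0.0542]
sh1 [0.6911 0.2534]
sh3 [0.6161 0.2581]
sh4 [0.6027 0.0595]
ball [0.4698 0.0806]
bend [0.3867 0.3135]
ballS [0.4721 0.0879]
bendS [0.3916 0.3113]
handle_t [0.4403 0.1659]
rr [0.4421 0.0655]
rl [0.3826 0.2445]
rS1 [0.5017 0.0871]
rS2 [0.4478 0.0653]
rS3 [0.3845 0.2434]
rS4 [0.4409 0.2646]
footS [0.3878 0.3326]
w_right [0.6551 0.0585]
w_top [0.6451 0.0757]
w_bot [0.6416 0.0444]
wT_top [0.6523 0.0558]
wT_l [0.637  0.0706]
wT_r [0.6378 0.0402]
((29.53790855407715, 27.551034927368164), (46.66822814941406, 48.365909576416016), 133.07704162597656)
dish rim [ 0.5132 -0.2943  0.03  ]
((24.395023345947266, 24.008363723754883), (9.975484848022461, 18.259075164794922), 62.24931335449219) floor [ 0.5288 -0.2843  0.004 ]
```

```bash
cat >> h.py <<'E'
def plan(wps, grip, start=None):
    """wps: [(x,y,z,yaw_deg of tool x,nrows)]; prints rows in tool axes"""
    st=r.get_state(); p=np.array(st["tool_pos"]); M=R.from_quat(st["eef_rot"]).as_matrix()
    if start is not None: p=np.array(start[:3]); 
    print("at",p.round(4),"yaw",np.degrees(np.arctan2(M[1,0],M[0,0])).round(2),"tilt",np.degrees(M[:2,2]).round(2),"t",st["clock"],"F",st["contact_force"].round(2),"op",round(st["opening"],3))
    yaw=np.degrees(np.arctan2(M[1,0],M[0,0]))
    for x,y,z,ya,n in wps:
        d=(np.array([x,y,z])-p)/n; dy=((ya-yaw+180)%360-180)/n
        for i in range(n):
            c,s=np.cos(np.radians(yaw)),np.sin(np.radians(yaw))
            print([round(v,2) for v in (100*(d[0]*c+d[1]*s),100*(d[0]*s-d[1]*c),-100*d[2],0,0,-dy,grip)],end=",")
            p=p+d; yaw+=dy
        print()
E
python3 - <<'E'
from h import *
plan([(.47,-.25,.30,60,8),(.441,.166,.28,109.3,8)],-.2)
E
```

```text
at [ 0.194  -0.5939  0.2554] yaw 18.1 tilt [-0.02  0.03] t 0.3 F [-0.53  0.43  0.46] op 1.0
[np.float64(4.61), np.float64(-3.01), np.float64(-0.56), 0, 0, np.float64(-5.24), -0.2],[np.float64(4.87), np.float64(-2.58), np.float64(-0.56), 0, 0, np.float64(-5.24), -0.2],[np.float64(5.09), np.float64(-2.13), np.float64(-0.56), 0, 0, np.float64(-5.24), -0.2],[np.float64(5.26), np.float64(-1.65), np.float64(-0.56), 0, 0, np.float64(-5.24), -0.2],[np.float64(5.39), np.float64(-1.17), np.float64(-0.56), 0, 0, np.float64(-5.24), -0.2],[np.float64(5.47), np.float64(-0.67), np.float64(-0.56), 0, 0, np.float64(-5.24), -0.2],[np.float64(5.51), np.float64(-0.17), np.float64(-0.56), 0, 0, np.float64(-5.24), -0.2],[np.float64(5.5), np.float64(0.34), np.float64(-0.56), 0, 0, np.float64(-5.24), -0.2],
[np.float64(4.32), np.float64(-2.91), np.float64(0.25), 0, 0, np.float64(-6.16), -0.2],[np.float64(4.61), np.float64(-2.43), np.float64(0.25), 0, 0, np.float64(-6.16), -0.2],[np.float64(4.84), np.float64(-1.92), np.float64(0.25), 0, 0, np.float64(-6.16), -0.2],[np.float64(5.02), np.float64(-1.39), np.float64(0.25), 0, 0, np.float64(-6.16), -0.2],[np.float64(5.14), np.float64(-0.85), np.float64(0.25), 0, 0, np.float64(-6.16), -0.2],[np.float64(5.2), np.float64(-0.29), np.float64(0.25), 0, 0, np.float64(-6.16), -0.2],[np.float64(5.21), np.float64(0.27), np.float64(0.25), 0, 0, np.float64(-6.16), -0.2],[np.float64(5.15), np.float64(0.83), np.float64(0.25), 0, 0, np.float64(-6.16), -0.2],
```

Emit:
step_arm([
  [4.6,-3.0,-0.56,0,0,-5.2,-0.2],
  [4.9,-2.6,-0.56,0,0,-5.2,-0.2],
  [5.1,-2.1,-0.56,0,0,-5.2,-0.2],
  [5.3,-1.65,-0.56,0,0,-5.2,-0.2],
  [5.4,-1.2,-0.56,0,0,-5.2,-0.2],
  [5.5,-0.7,-0.56,0,0,-5.2,-0.2],
  [5.5,-0.2,-0.56,0,0,-5.2,-0.2],
  [5.5,0.35,-0.56,0,0,-5.2,-0.2],
], force=20)

```text
clock: 1.3
tool_pos: [0.4722, -0.2485, 0.3009]
eef_rot: [0.867, 0.499, -0.0, 0.0]
contact_force: [0.1, -0.2, -0.6]
opening: 0.599
finger_force: 0.0
```

Emit:
step_arm([
  [4.3,-2.9,0.25,0,0,-6.2,-0.2],
  [4.6,-2.4,0.25,0,0,-6.2,-0.2],
  [4.8,-1.9,0.25,0,0,-6.2,-0.2],
  [5.0,-1.4,0.25,0,0,-6.2,-0.2],
  [5.1,-0.85,0.25,0,0,-6.2,-0.2],
  [5.2,-0.3,0.25,0,0,-6.2,-0.2],
  [5.2,0.3,0.25,0,0,-6.2,-0.2],
  [5.1,0.8,0.25,0,0,-6.2,-0.2],
])

```text
clock: 2.3
tool_pos: [0.4436, 0.1656, 0.2806]
eef_rot: [0.577, 0.817, 0.0, 0.0]
contact_force: [0.7, 0.8, -0.6]
opening: 0.598
finger_force: 0.0
```

```bash
sed -i 's/print(\[round(v,2)/print([round(float(v),2)/' h.py
python3 - <<'E'
from h import *
plan([(.441,.166,.20,109.3,2),(.441,.166,.163,109.3,2)],-.2)
t=snap("top");s=snap("side")
a=cv2.resize(t["pixels"][200:290,225:345,::-1],None,fx=4,fy=4,interpolation=2)
b=cv2.resize(s["pixels"][160:280,270:350,::-1],None,fx=4,fy=3*1.0,interpolation=2)
cv2.imwrite("pics/d.png",np.hstack([a,b]))
E
```

```text
at [0.4436 0.1656 0.2806] yaw 109.48 tilt [ 0.04 -0.01] t 2.3 F [ 0.74  0.85 -0.58] op 0.598
[0.06, -0.12, 4.03, 0.0, 0.0, 0.09, -0.2],[0.06, -0.12, 4.03, 0.0, 0.0, 0.09, -0.2],
[0.0, 0.0, 1.85, 0.0, 0.0, -0.0, -0.2],[0.0, 0.0, 1.85, 0.0, 0.0, -0.0, -0.2],
```

View pics/d.png

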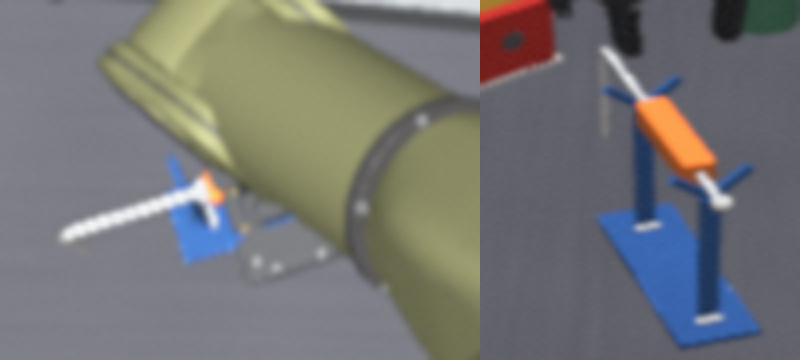

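The side crop shows the hook undisturbed in the Vs, handle at about (680,135) in the crop. The gripper is above it, so I descend and close gently.

Emit:
step_arm([
  [0.06,-0.12,4.0,0,0,0,-0.2],
  [0.06,-0.12,4.0,0,0,0,-0.2],
  [0,0,1.9,0,0,0,-0.2],
  [0,0,1.9,0,0,0,-0.2],
  [0,0,0,0,0,0,0.2],
  [0,0,0,0,0,0,0.3],
  [0,0,0,0,0,0,0.4],
], force=3)

```text
clock: 3.28
tool_pos: [0.4416, 0.1645, 0.1633]
eef_rot: [0.579, 0.815, 0.001, 0.0]
contact_force: [-0.3, -0.0, -0.3]
opening: 0.305
finger_force: 0.0
```

Emit:
step_arm([
  [0,0,0,0,0,0,0.5],
  [0,0,0,0,0,0,0.6],
  [0,0,0,0,0,0,0.6],
  [0,0,0,0,0,0,0.6],
])

```text
clock: 3.78
tool_pos: [0.4417, 0.1645, 0.1629]
eef_rot: [0.579, 0.816, 0.001, 0.0]
contact_force: [2.9, -0.7, 4.4]
opening: 0.271
finger_force: 3.0
```

Run:
```python
from h import *
plan([],0); s=snap("side");crop(s,270,160,160,120,5,"pics/e.png")
st=r.get_state(); print(R.from_quat(st["eef_rot"]).as_matrix().T@st["contact_force"], st["moment"])
```

```text
at [0.4417 0.1645 0.1629] yaw 109.28 tilt [0.08 0.03] t 3.775 F [ 2.88 -0.73  4.39] op 0.271
[-1.14299552  3.14504144 -3.58010258] [-0.09114672 -0.68014451 -0.07939469]
```

View pics/e.png

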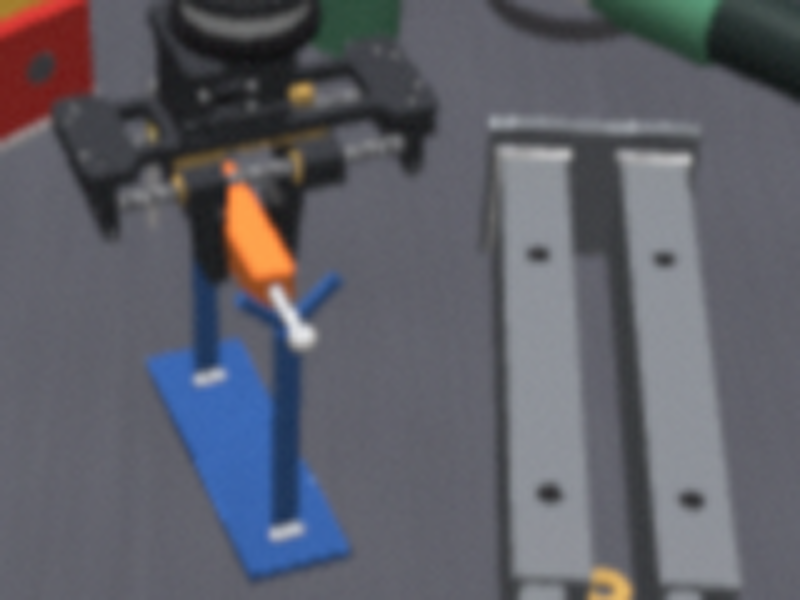

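The handle is between the fingers (opening 24 mm), with a small lateral push toward tool +y. I centre on it.

Emit:
step_arm([
  [0,0.1,0,0,0,0,0.6],
  [0,0,0,0,0,0,0.6],
])

```text
clock: 4.08
tool_pos: [0.4419, 0.1646, 0.1625]
eef_rot: [0.579, 0.816, -0.0, -0.0]
contact_force: [0.8, -0.8, 4.7]
opening: 0.273
finger_force: 3.0
```

Emit:
step_arm([
  [0,0.1,0,0,0,0,0.6],
  [0,0,0,0,0,0,0.6],
])

```text
clock: 4.32
tool_pos: [0.4421, 0.1647, 0.1623]
eef_rot: [0.579, 0.816, -0.001, -0.0]
contact_force: [-0.3, -1.4, 3.5]
opening: 0.271
finger_force: 3.0
```

Run:
```python
from h import *
plan([],0)
st=r.get_state(); print(R.from_quat(st["eef_rot"]).as_matrix().T@st["contact_force"], st["moment"])
```

```text
at [0.4421 0.1647 0.1623] yaw 109.31 tilt [-0.09 -0.06] t 4.325 F [-0.33 -1.42  3.55] op 0.271
[-1.22922966 -0.78842304 -3.54621248] [-0.21085492  0.05611337  0.03744363]
```

Emit:
step_arm([
  [0,0,0,0,0,0,0.8],
  [0,0,0,0,0,0,0.8],
  [0,0,-0.5,0,0,0,0.8],
  [0,0,-2,0,0,0,0.8],
  [0,0,-3,0,0,0,0.8],
  [0,0,-3,0,0,0,0.8],
  [0,0,0,0,0,0,0.8],
], force=35)

```text
clock: 5.2
tool_pos: [0.4442, 0.1658, 0.249]
eef_rot: [0.579, 0.815, 0.002, 0.001]
contact_force: [-0.3, 0.4, -1.9]
opening: 0.265
finger_force: 35.0
```

Run:
```python
from h import *
g=np.array([.0705,.9975]); m=np.array([.634,-.0055]); p=m+g*(.0635-.160)
print(p)
plan([(*p,.25,86,8),(*p,.19,86,3)],.8)
```

```text
[ 0.62719675 -0.10175875]
at [0.4442 0.1658 0.249 ] yaw 109.27 tilt [0.23 0.13] t 5.2 F [-0.28  0.42 -1.88] op 0.265
[-3.91, 1.06, -0.01, 0.0, 0.0, 2.91, 0.8],[-3.85, 1.25, -0.01, 0.0, 0.0, 2.91, 0.8],[-3.78, 1.45, -0.01, 0.0, 0.0, 2.91, 0.8],[-3.71, 1.64, -0.01, 0.0, 0.0, 2.91, 0.8],[-3.62, 1.82, -0.01, 0.0, 0.0, 2.91, 0.8],[-3.52, 2.0, -0.01, 0.0, 0.0, 2.91, 0.8],[-3.41, 2.18, -0.01, 0.0, 0.0, 2.91, 0.8],[-3.3, 2.35, -0.01, 0.0, 0.0, 2.91, 0.8],
[-0.0, -0.0, 2.0, 0.0, 0.0, 0.0, 0.8],[-0.0, -0.0, 2.0, 0.0, 0.0, 0.0, 0.8],[-0.0, -0.0, 2.0, 0.0, 0.0, 0.0, 0.8],
```

Emit:
step_arm([
  [0,0,-4,0,0,0,0.8],
  [0,0,-4,0,0,0,0.8],
  [-3.91,1.06,0,0,0,2.9,0.8],
  [-3.85,1.25,0,0,0,2.9,0.8],
  [-3.78,1.45,0,0,0,2.9,0.8],
  [-3.71,1.64,0,0,0,2.9,0.8],
  [-3.62,1.82,0,0,0,2.9,0.8],
  [-3.52,2.0,0,0,0,2.9,0.8],
])

```text
clock: 6.2
tool_pos: [0.5805, -0.037, 0.3255]
eef_rot: [0.696, 0.718, -0.001, -0.001]
contact_force: [0.0, 0.5, -2.7]
opening: 0.268
finger_force: 35.0
```

Emit:
step_arm([
  [-3.41,2.18,0,0,0,2.9,0.8],
  [-3.3,2.35,0,0,0,2.9,0.8],
  [0,0,3,0,0,0,0.8],
  [0,0,3,0,0,0,0.8],
  [0,0,3,0,0,0,0.8],
  [0,0,0,0,0,0,0.8],
  [0,0,0,0,0,0,0.8],
])

```text
clock: 7.08
tool_pos: [0.6266, -0.1021, 0.2377]
eef_rot: [0.731, 0.683, 0.0, 0.0]
contact_force: [-0.1, -0.1, -0.6]
opening: 0.27
finger_force: 35.0
```

Run:
```python
from h import *
plan([],0)
t=snap("top");s=snap("side")
a=cv2.resize(t["pixels"][150:250,260:360,::-1],None,fx=4,fy=4,interpolation=2)
b=cv2.resize(s["pixels"][185:305,325:425,::-1],None,fx=4,fy=4,interpolation=2)
a=np.vstack([a,np.zeros((80,400,3),np.uint8)])
cv2.imwrite("pics/f.png",np.hstack([a,b]))
```

```text
at [ 0.6266 -0.1021  0.2377] yaw 86.1 tilt [ 0.03 -0.  ] t 7.075 F [-0.13 -0.14 -0.55] op 0.27
```

View pics/f.png

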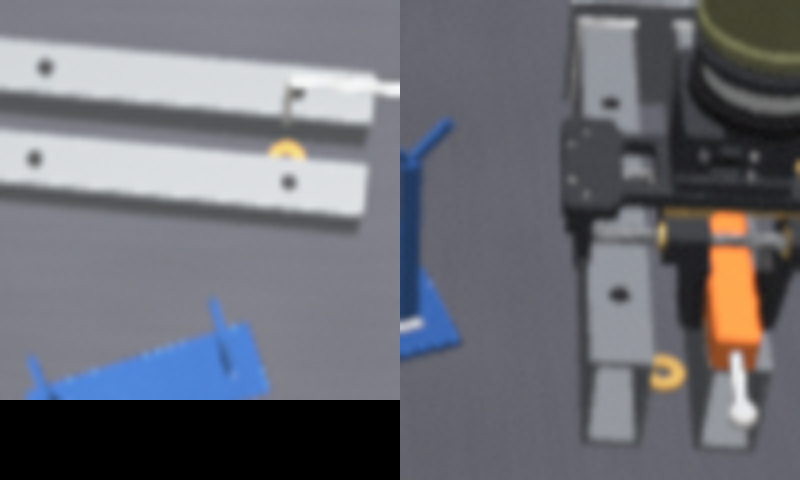

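The top crop (left) shows the foot hanging from the bend at (290,82), with the washer's arc below it at (287,141). The side crop shows the washer at (667,373) at the near rail's edge. They look lined up along the gap, which I check in numbers.

Run:
```python
from h import *
t=snap("top")
st=r.get_state(); print(st["tool_pos"])
b=w(t,(260+291/4-.4,150+82/4-.4),.2397); print("bend",b)
for L in (.11,.125,.14): print(L,px(t,(b[0],b[1],.2397-L)))
print("washer top edge",w(t,(331.4,184.9),.006))
g=cv2.cvtColor(t["pixels"],cv2.COLOR_RGB2GRAY); print(g[166:192,326:338])
```

```text
[ 0.62698554 -0.10211873  0.23877228]
bend [0.6342 0.0575 0.2397]
0.11 [331.5 180.3]
0.125 [331.4 181.5]
0.14 [331.3 182.8]
washer top edge [0.6513 0.0557 0.006 ]
[[196 194 192 189 186 186 182 179 177 172 166 161]
 [216 215 215 215 214 215 212 210 211 207 203 197]
 [219 218 218 218 218 220 222 224 225 225 225 222]
 [219 219 219 218 219 219 223 231 234 234 236 237]
 [218 219 219 219 219 217 219 227 229 229 234 239]
 [218 218 219 219 217 205 190 187 186 191 215 230]
 [219 219 219 219 211 182 153 133 124 140 183 217]
 [219 219 219 219 206 174 145 120 109 136 182 214]
 [219 219 219 217 201 172 158 149 145 165 199 217]
 [219 220 219 216 196 170 170 184 190 200 215 219]
 [221 220 220 216 193 168 175 202 215 216 219 219]
 [214 215 214 208 186 165 172 202 215 216 218 220]
 [174 176 177 174 164 152 160 182 194 198 206 212]
 [119 121 125 127 130 134 135 146 152 157 166 173]
 [ 89  91  92  96 105 114 111 107 109 110 115 121]
 [ 86  85  86  87  92  96  93  89  87  88  88  89]
 [ 88  88  86  87  86  87  87  85  87  87  87  86]
 [ 92  91  89  88  90  91  89  88  86  87  87  87]
 [106 103 102 106 116 122 118 108  98  93  92  92]
 [120 123 133 148 165 176 171 154 132 114 107 106]
 [130 147 175 195 203 208 207 199 177 147 126 120]
 [147 174 204 214 211 210 213 216 207 179 146 128]
 [179 200 217 216 202 194 203 216 219 204 165 138]
 [212 217 221 217 205 198 204 217 223 217 190 166]
 [221 222 222 220 218 216 218 221 225 223 214 203]
 [222 222 221 222 221 222 223 224 224 224 222 220]]
```

Emit:
step_arm([
  [-0.2,0.15,0,0,0,0,0.8],
  [0,0,2,0,0,0,0.8],
  [0,0,2,0,0,0,0.8],
  [0,0,2,0,0,0,0.8],
  [0,0,1.2,0,0,0,0.8],
  [0,0,0,0,0,0,0.8],
  [0,0,0,0,0,0,0.8],
])

```text
clock: 8.1
tool_pos: [0.6282, -0.1043, 0.1664]
eef_rot: [0.731, 0.683, 0.001, 0.001]
contact_force: [0.7, -0.7, -2.1]
opening: 0.269
finger_force: 35.0
```

Run:
```python
from h import *
plan([],0)
t=snap("top");s=snap("side")
a=cv2.resize(t["pixels"][160:210,310:360,::-1],None,fx=8,fy=8,interpolation=2)
b=cv2.resize(s["pixels"][250:300,370:420,::-1],None,fx=8,fy=8,interpolation=2)
cv2.imwrite("pics/g.png",np.hstack([a,b]))
```

```text
at [ 0.6282 -0.1043  0.1664] yaw 86.09 tilt [ 0.1 -0. ] t 8.1 F [ 0.66 -0.71 -2.12] op 0.269
```

View pics/g.png

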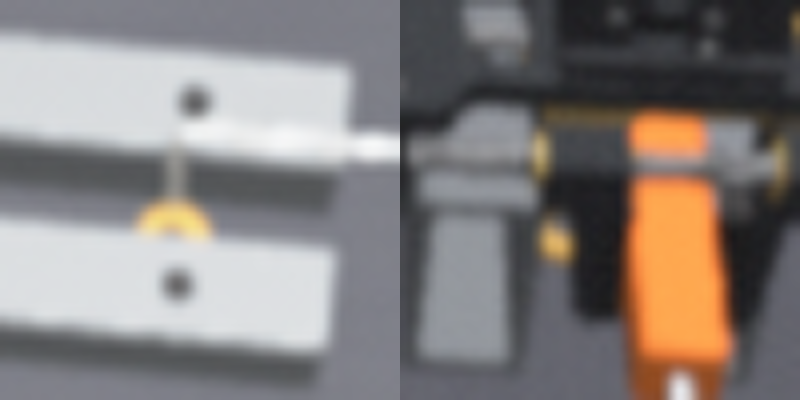

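The top crop shows the foot in the gap at (177,150–202), with its end just reaching the washer's arc, whose centre is near column 175. They are lined up along the gap, so I check the cross-gap offset and then feel downward.

Run:
```python
from h import *
t=snap("top"); g=cv2.cvtColor(t["pixels"],cv2.COLOR_RGB2GRAY); print(g[172:192,327:340])
for v in (176,176.5): 
  b=w(t,(332.4,v),.1684); print(b)
  for z in (.168,.06,.03,.0): print(z,px(t,(b[0],b[1],z)))
print(px(t,(.6379,.0565,.006)))
```

```text
[[219 219 219 219 209 169 123 106 131 177 212 219 220]
 [219 219 219 219 210 172 127 110 137 183 214 219 219]
 [219 219 219 219 216 196 170 162 182 214 224 225 222]
 [219 219 220 219 219 219 222 225 229 236 238 235 230]
 [221 220 219 219 217 223 236 240 241 242 241 239 236]
 [215 215 213 209 204 211 225 231 232 233 233 231 231]
 [177 177 177 175 175 177 186 193 199 207 212 212 215]
 [121 125 126 136 150 150 143 145 152 160 169 172 175]
 [ 91  92  96 114 139 138 118 106 109 114 119 123 127]
 [ 87  85  89 108 134 134 108  90  88  89  91  92  94]
 [ 86  86  88 106 131 132 106  88  87  86  86  86  86]
 [ 91  89  90 110 135 134 106  89  87  87  88  87  87]
 [104 102 106 126 146 143 119  99  92  92  92  91  89]
 [124 134 148 165 177 176 158 132 114 107 106 103 100]
 [147 176 194 202 205 207 199 176 146 127 120 118 117]
 [174 205 213 211 208 213 215 207 179 146 129 127 126]
 [200 217 216 202 194 203 216 218 204 166 139 133 133]
 [217 221 217 205 198 204 217 223 216 191 167 161 157]
 [221 223 221 218 217 218 222 225 223 214 203 199 197]
 [222 222 222 222 222 222 223 224 224 222 220 219 219]]
[0.6369 0.0558 0.1684]
0.168 [332.4 176. ]
0.06 [331.6 185.1]
0.03 [331.4 187.4]
0.0 [331.3 189.6]
[0.6354 0.0558 0.1684]
0.168 [332.4 176.5]
0.06 [331.6 185.6]
0.03 [331.4 187.8]
0.0 [331.2 190. ]
[331.1 188.8]
```

Emit:
step_arm([
  [0,0,1,0,0,0,0.8],
  [0,0,0.5,0,0,0,0.8],
  [0,0,0,0,0,0,0.8],
])

```text
clock: 8.62
tool_pos: [0.627, -0.1043, 0.1497]
eef_rot: [0.731, 0.683, -0.001, -0.001]
contact_force: [0.3, -0.7, -1.9]
opening: 0.27
finger_force: 35.0
```

Emit:
step_arm([
  [0,0,0.5,0,0,0,0.8],
  [0,0,0,0,0,0,0.8],
  [0,0,0.25,0,0,0,0.8],
  [0,0,0,0,0,0,0.8],
])

```text
clock: 9.12
tool_pos: [0.6274, -0.1043, 0.1429]
eef_rot: [0.731, 0.683, -0.0, -0.0]
contact_force: [0.8, 0.1, -2.0]
opening: 0.266
finger_force: 35.0
```

Emit:
step_arm([
  [0,0,0.2,0,0,0,0.8],
  [0,0,0,0,0,0,0.8],
  [0,0,0,0,0,0,0.8],
])

```text
clock: 9.5
tool_pos: [0.6275, -0.1043, 0.141]
eef_rot: [0.731, 0.683, -0.0, 0.0]
contact_force: [-0.4, -1.0, -2.7]
opening: 0.265
finger_force: 35.0
```

Emit:
step_arm([
  [0,0,0.2,0,0,0,0.8],
  [0,0,0,0,0,0,0.8],
  [0,0,0,0,0,0,0.8],
])

```text
clock: 9.88
tool_pos: [0.6275, -0.1043, 0.139]
eef_rot: [0.731, 0.683, -0.0, 0.0]
contact_force: [0.4, -0.5, -1.2]
opening: 0.266
finger_force: 35.0
```

Emit:
step_arm([
  [0,0,0.2,0,0,0,0.8],
  [0,0,0,0,0,0,0.8],
])

```text
clock: 10.12
tool_pos: [0.6274, -0.1043, 0.1368]
eef_rot: [0.731, 0.683, -0.0, -0.0]
contact_force: [0.3, -0.2, -2.2]
opening: 0.267
finger_force: 35.0
```

Emit:
step_arm([
  [0,0,0.2,0,0,0,0.8],
  [0,0,0,0,0,0,0.8],
])

```text
clock: 10.38
tool_pos: [0.6274, -0.1043, 0.1348]
eef_rot: [0.731, 0.683, -0.0, -0.0]
contact_force: [-0.1, -0.1, -2.1]
opening: 0.265
finger_force: 35.0
```

Run:
```python
from h import *
plan([],0)
t=snap("top"); g=cv2.cvtColor(t["pixels"],cv2.COLOR_RGB2GRAY); print(g[176:192,325:338])
```

```text
at [ 0.6274 -0.1043  0.1348] yaw 86.1 tilt [-0.02 -0.  ] t 10.375 F [-0.05 -0.08 -2.14] op 0.265
[[219 220 220 220 220 220 219 218 216 215 217 218 219]
 [210 214 215 215 213 212 213 215 220 223 224 225 224]
 [168 173 175 177 177 179 187 209 228 234 236 237 234]
 [116 119 121 125 127 137 163 202 231 239 240 240 237]
 [ 89  89  91  92  96 115 151 185 209 218 218 218 214]
 [ 87  86  86  87  89 111 144 156 149 144 142 142 143]
 [ 88  87  87  85  89 111 137 137 113  95  93  92  93]
 [ 93  92  90  89  91 111 135 132 105  87  86  87  86]
 [107 107 103 103 106 123 139 136 114  99  92  92  92]
 [121 120 123 133 145 152 152 151 147 131 114 108 106]
 [127 131 147 174 189 181 164 172 187 175 146 125 120]
 [141 147 173 204 209 189 165 180 207 207 180 145 128]
 [174 179 200 217 214 189 167 182 212 218 203 166 139]
 [209 211 217 221 216 201 190 199 217 223 217 190 167]
 [221 222 222 222 221 218 216 218 222 225 223 214 203]
 [222 222 222 222 222 221 223 223 223 224 223 222 220]]
```

Emit:
step_arm([
  [0,0,0.1,0,0,0,0.8],
  [0,0,0.1,0,0,0,0.8],
  [0,0,0,0,0,0,0.8],
])

```text
clock: 10.8
tool_pos: [0.6275, -0.1043, 0.1329]
eef_rot: [0.731, 0.683, -0.0, -0.0]
contact_force: [-0.8, 0.4, -2.2]
opening: 0.267
finger_force: 35.0
```

Emit:
step_arm([
  [0,0,0.1,0,0,0,0.8],
  [0,0,0,0,0,0,0.8],
])

```text
clock: 11.05
tool_pos: [0.6275, -0.1043, 0.1319]
eef_rot: [0.731, 0.683, -0.0, -0.0]
contact_force: [-0.6, 0.7, -2.9]
opening: 0.266
finger_force: 35.0
```

Emit:
step_arm([
  [0,0,0.1,0,0,0,0.8],
  [0,0,0,0,0,0,0.8],
])

```text
clock: 11.3
tool_pos: [0.6275, -0.1043, 0.1309]
eef_rot: [0.731, 0.683, -0.0, -0.0]
contact_force: [-0.4, -0.5, -2.4]
opening: 0.267
finger_force: 35.0
```

Emit:
step_arm([
  [0,0,0.1,0,0,0,0.8],
  [0,0,0,0,0,0,0.8],
])

```text
clock: 11.55
tool_pos: [0.6275, -0.1043, 0.1299]
eef_rot: [0.731, 0.683, -0.0, -0.0]
contact_force: [-0.1, 0.5, -2.7]
opening: 0.267
finger_force: 35.0
```

Emit:
step_arm([
  [0,0,0.1,0,0,0,0.8],
  [0,0,0,0,0,0,0.8],
])

```text
clock: 11.8
tool_pos: [0.6275, -0.1043, 0.1289]
eef_rot: [0.731, 0.683, -0.0, -0.0]
contact_force: [0.1, -0.3, -1.9]
opening: 0.27
finger_force: 35.0
```

Emit:
step_arm([
  [0,0,0.1,0,0,0,0.8],
  [0,0,0,0,0,0,0.8],
])

```text
clock: 12.05
tool_pos: [0.6275, -0.1043, 0.128]
eef_rot: [0.731, 0.683, -0.0, -0.0]
contact_force: [-0.2, -0.6, -1.9]
opening: 0.266
finger_force: 35.0
```

Emit:
step_arm([
  [0,0,0.1,0,0,0,0.8],
  [0,0,0,0,0,0,0.8],
])

```text
clock: 12.3
tool_pos: [0.6275, -0.1043, 0.1269]
eef_rot: [0.731, 0.683, -0.0, -0.0]
contact_force: [-0.1, -0.9, -2.6]
opening: 0.268
finger_force: 35.0
```

Run:
```python
from h import *
plan([],0);print(r.get_state()["moment"])
t=snap("top"); g=cv2.cvtColor(t["pixels"],cv2.COLOR_RGB2GRAY); print(g[178:192,325:338])
```

```text
at [ 0.6275 -0.1043  0.1269] yaw 86.1 tilt [-0.01 -0.  ] t 12.3 F [-0.09 -0.88 -2.63] op 0.268
[-0.12403162 -0.04300392 -0.03441055]
[[168 174 176 177 177 177 184 200 218 224 226 229 231]
 [115 119 121 125 126 133 154 198 234 241 242 243 243]
 [ 89  89  91  92  95 113 150 201 238 245 245 245 245]
 [ 87  86  86  86  90 115 151 181 211 221 222 222 223]
 [ 87  87  86  86  89 113 144 149 144 142 141 142 142]
 [ 92  92  91  89  91 112 136 131 108  94  91  92  93]
 [107 106 104 102 106 124 138 133 113  98  91  91  91]
 [121 120 123 134 145 152 153 150 146 130 114 108 106]
 [129 131 146 174 188 182 165 172 187 175 148 127 120]
 [140 147 174 204 209 190 167 181 207 205 180 145 129]
 [174 178 200 216 214 191 170 185 214 218 203 165 138]
 [209 210 217 221 217 202 193 202 218 223 217 190 166]
 [221 221 222 222 221 218 217 218 222 225 222 214 203]
 [222 222 222 222 222 221 222 223 223 224 223 222 220]]
```

Emit:
step_arm([
  [0,0,0.1,0,0,0,0.8],
  [0,0,0,0,0,0,0.8],
])

```text
clock: 12.6
tool_pos: [0.6275, -0.1043, 0.1259]
eef_rot: [0.731, 0.683, -0.0, -0.0]
contact_force: [0.5, 0.2, -2.3]
opening: 0.268
finger_force: 35.0
```

Emit:
step_arm([
  [0,0,0.1,0,0,0,0.8],
  [0,0,0,0,0,0,0.8],
])

```text
clock: 12.85
tool_pos: [0.6275, -0.1043, 0.1249]
eef_rot: [0.731, 0.683, -0.0, -0.0]
contact_force: [-0.1, -0.3, -3.0]
opening: 0.266
finger_force: 35.0
```

Emit:
step_arm([
  [0,0,0.1,0,0,0,0.8],
  [0,0,0,0,0,0,0.8],
])

```text
clock: 13.1
tool_pos: [0.6275, -0.1043, 0.1239]
eef_rot: [0.731, 0.683, -0.0, -0.0]
contact_force: [0.4, 0.2, -2.3]
opening: 0.266
finger_force: 35.0
```

Emit:
step_arm([
  [0,0,0.1,0,0,0,0.8],
  [0,0,0,0,0,0,0.8],
])

```text
clock: 13.35
tool_pos: [0.6275, -0.1043, 0.1229]
eef_rot: [0.731, 0.683, -0.0, -0.0]
contact_force: [0.4, -0.4, -2.9]
opening: 0.268
finger_force: 35.0
```

Run:
```python
from h import *
plan([],0);print(r.get_state()["moment"])
```

```text
at [ 0.6275 -0.1043  0.1229] yaw 86.1 tilt [-0.01 -0.01] t 13.35 F [ 0.38 -0.38 -2.93] op 0.268
[-0.136868   -0.11256068  0.05640279]
```

Emit:
step_arm([
  [0,0,0.1,0,0,0,0.8],
  [0,0,0,0,0,0,0.8],
])

```text
clock: 13.6
tool_pos: [0.6275, -0.1043, 0.1219]
eef_rot: [0.731, 0.683, -0.0, -0.0]
contact_force: [-0.4, -0.0, -2.3]
opening: 0.266
finger_force: 35.0
```

Emit:
step_arm([
  [0,0,0.1,0,0,0,0.8],
  [0,0,0,0,0,0,0.8],
])

```text
clock: 13.85
tool_pos: [0.6275, -0.1043, 0.1209]
eef_rot: [0.731, 0.683, -0.0, -0.0]
contact_force: [-0.7, -0.5, -1.5]
opening: 0.267
finger_force: 35.0
```

Emit:
step_arm([
  [0,0,0.1,0,0,0,0.8],
  [0,0,0,0,0,0,0.8],
])

```text
clock: 14.1
tool_pos: [0.6275, -0.1043, 0.12]
eef_rot: [0.731, 0.683, -0.0, -0.0]
contact_force: [0.9, 0.2, -2.0]
opening: 0.27
finger_force: 35.0
```

Run:
```python
from h import *
plan([],0);print(r.get_state()["moment"])
```

```text
at [ 0.6275 -0.1043  0.12  ] yaw 86.09 tilt [-0.01 -0.01] t 14.1 F [ 0.89  0.16 -2.04] op 0.27
[-0.08045925 -0.08200685 -0.00493333]
```

Emit:
step_arm([
  [0,0,0.1,0,0,0,0.8],
  [0,0,0,0,0,0,0.8],
])

```text
clock: 14.35
tool_pos: [0.6275, -0.1043, 0.1189]
eef_rot: [0.731, 0.683, -0.0, -0.0]
contact_force: [0.3, -0.7, -2.5]
opening: 0.269
finger_force: 35.0
```

Emit:
step_arm([
  [0,0,0.1,0,0,0,0.8],
  [0,0,0,0,0,0,0.8],
])

```text
clock: 14.6
tool_pos: [0.6275, -0.1043, 0.1179]
eef_rot: [0.731, 0.683, -0.0, -0.0]
contact_force: [0.4, 0.0, -2.1]
opening: 0.269
finger_force: 35.0
```

Run:
```python
from h import *
plan([],0);print(r.get_state()["moment"])
t=snap("top"); g=cv2.cvtColor(t["pixels"],cv2.COLOR_RGB2GRAY); print(g[178:192,325:338])
```

```text
at [ 0.6275 -0.1043  0.1179] yaw 86.1 tilt [-0.01 -0.  ] t 14.6 F [ 0.44  0.04 -2.11] op 0.269
[-0.10668872 -0.0117548   0.0826082 ]
[[169 174 175 177 176 177 181 187 193 196 199 206 212]
 [116 118 122 125 126 131 146 168 183 189 192 198 205]
 [ 89  90  90  92  95 115 153 191 215 219 219 220 225]
 [ 86  86  86  85  91 128 174 203 221 223 221 223 230]
 [ 87  88  87  86  92 128 168 177 180 179 176 178 193]
 [ 92  92  91  89  91 116 144 140 126 118 115 117 124]
 [107 106 104 101 103 119 134 129 112  99  93  94  94]
 [121 120 124 133 140 143 145 146 143 130 114 106 104]
 [128 131 147 175 187 177 160 168 185 175 146 126 120]
 [140 147 173 205 209 190 166 178 206 206 180 146 128]
 [174 179 201 217 214 191 169 183 213 218 203 165 138]
 [209 212 217 222 217 203 192 200 217 223 217 190 167]
 [221 221 222 222 220 218 217 218 222 225 223 214 203]
 [222 222 222 222 221 222 222 223 224 224 223 222 220]]
```

Emit:
step_arm([
  [0,0,0.1,0,0,0,0.8],
  [0,0,0,0,0,0,0.8],
])

```text
clock: 14.9
tool_pos: [0.6275, -0.1043, 0.1169]
eef_rot: [0.731, 0.683, -0.0, -0.0]
contact_force: [0.1, -0.2, -2.4]
opening: 0.269
finger_force: 35.0
```

Emit:
step_arm([
  [0,0,0.1,0,0,0,0.8],
  [0,0,0,0,0,0,0.8],
])

```text
clock: 15.15
tool_pos: [0.6275, -0.1043, 0.1159]
eef_rot: [0.731, 0.683, -0.0, -0.0]
contact_force: [0.5, 0.2, -2.3]
opening: 0.269
finger_force: 35.0
```

Emit:
step_arm([
  [0,0,0.1,0,0,0,0.8],
  [0,0,0,0,0,0,0.8],
])

```text
clock: 15.4
tool_pos: [0.6275, -0.1043, 0.1149]
eef_rot: [0.731, 0.683, -0.0, 0.0]
contact_force: [0.1, 0.5, -2.0]
opening: 0.269
finger_force: 35.0
```

Run:
```python
from h import *
plan([],0);print(r.get_state()["moment"])
```

```text
at [ 0.6275 -0.1043  0.1149] yaw 86.1 tilt [-0. -0.] t 15.4 F [ 0.14  0.48 -1.96] op 0.269
[-0.13331466 -0.05260863 -0.00064765]
```

Emit:
step_arm([
  [0,0,0.1,0,0,0,0.8],
  [0,0,0,0,0,0,0.8],
])

```text
clock: 15.65
tool_pos: [0.6275, -0.1043, 0.1139]
eef_rot: [0.731, 0.683, -0.0, -0.0]
contact_force: [-0.2, -0.2, -1.6]
opening: 0.269
finger_force: 35.0
```

Emit:
step_arm([
  [0,0,0.1,0,0,0,0.8],
  [0,0,0,0,0,0,0.8],
])

```text
clock: 15.9
tool_pos: [0.6275, -0.1043, 0.1129]
eef_rot: [0.731, 0.683, -0.0, -0.0]
contact_force: [-0.9, -0.2, -2.9]
opening: 0.268
finger_force: 35.0
```

Run:
```python
from h import *
plan([],0);print(r.get_state()["moment"])
```

```text
at [ 0.6275 -0.1043  0.1129] yaw 86.1 tilt [-0.01 -0.  ] t 15.9 F [-0.91 -0.18 -2.87] op 0.268
[-0.10476131 -0.07896116 -0.03734492]
```

Emit:
step_arm([
  [0,0,0.1,0,0,0,0.8],
  [0,0,0,0,0,0,0.8],
])

```text
clock: 16.15
tool_pos: [0.6275, -0.1043, 0.1119]
eef_rot: [0.731, 0.683, -0.0, -0.0]
contact_force: [-0.8, 0.3, -2.1]
opening: 0.267
finger_force: 35.0
```

Emit:
step_arm([
  [0,0,0.1,0,0,0,0.8],
  [0,0,0,0,0,0,0.8],
])

```text
clock: 16.4
tool_pos: [0.6275, -0.1043, 0.1109]
eef_rot: [0.731, 0.683, -0.0, -0.0]
contact_force: [-0.6, -0.3, -2.3]
opening: 0.268
finger_force: 35.0
```

Run:
```python
from h import *
plan([],0);print(r.get_state()["moment"])
```

```text
at [ 0.6275 -0.1043  0.1109] yaw 86.09 tilt [-0.01 -0.01] t 16.4 F [-0.58 -0.32 -2.31] op 0.268
[-0.07826889 -0.08224638  0.04868266]
```

Emit:
step_arm([
  [0,0,0.1,0,0,0,0.8],
  [0,0,0,0,0,0,0.8],
])

```text
clock: 16.65
tool_pos: [0.6275, -0.1044, 0.11]
eef_rot: [0.731, 0.683, -0.0, 0.0]
contact_force: [-0.0, -0.7, -3.5]
opening: 0.27
finger_force: 35.0
```

Emit:
step_arm([
  [0,0,0.1,0,0,0,0.8],
  [0,0,0,0,0,0,0.8],
])

```text
clock: 16.9
tool_pos: [0.6276, -0.1044, 0.109]
eef_rot: [0.731, 0.683, 0.0, 0.0]
contact_force: [0.1, -1.4, -1.5]
opening: 0.27
finger_force: 35.0
```

Run:
```python
from h import *
plan([],0);print(r.get_state()["moment"])
```

```text
at [ 0.6276 -0.1044  0.109 ] yaw 86.09 tilt [ 0.01 -0.01] t 16.9 F [ 0.1  -1.37 -1.47] op 0.27
[-0.0473407  -0.14269409  0.00165629]
```

Emit:
step_arm([
  [0,0,0.1,0,0,0,0.8],
  [0,0,0,0,0,0,0.8],
])

```text
clock: 17.15
tool_pos: [0.6276, -0.1045, 0.1081]
eef_rot: [0.731, 0.683, 0.0, 0.0]
contact_force: [0.0, -0.6, -0.3]
opening: 0.263
finger_force: 35.0
```

Run:
```python
from h import *
plan([],0);print(r.get_state()["moment"])
t=snap("top");plan([],0);print(r.get_state()["moment"])
g=cv2.cvtColor(t["pixels"],cv2.COLOR_RGB2GRAY); print(g[178:192,325:338])
```

```text
at [ 0.6276 -0.1045  0.1081] yaw 86.08 tilt [ 0.02 -0.01] t 17.15 F [ 0.03 -0.64 -0.33] op 0.263
[-0.13312383 -0.02423902  0.03848139]
at [ 0.6276 -0.1044  0.1081] yaw 86.09 tilt [ 0.01 -0.01] t 17.2 F [ 0.69 -1.08 -0.86] op 0.268
[-0.09338607 -0.04398602 -0.02863155]
[[169 174 176 178 177 178 181 186 192 194 197 205 212]
 [116 118 122 125 126 129 135 145 158 165 169 177 181]
 [ 88  90  91  93  93  99 116 144 172 186 189 189 186]
 [ 86  87  86  85  88 108 145 181 210 222 224 222 218]
 [ 87  87  87  86  91 125 167 189 199 205 207 205 201]
 [ 93  92  89  90  93 124 158 159 146 141 140 140 141]
 [108 106 104 102 104 124 143 138 116 103  98  97  99]
 [121 120 124 133 141 148 150 151 146 130 112 106 105]
 [128 131 147 175 187 179 166 178 189 175 146 127 120]
 [140 148 174 204 208 190 172 189 209 206 180 145 129]
 [173 180 200 217 214 192 173 191 215 218 203 166 139]
 [210 211 217 221 217 204 194 202 217 222 216 190 166]
 [221 221 222 222 221 218 217 218 222 225 222 214 203]
 [222 222 222 222 222 222 222 223 224 224 224 222 220]]
```

The upward push changed by about 1.8 N with the handle at 0.1105, so the foot stands on the bench and is inside the bore. I back off 1.5 mm and drag outward.

Emit:
step_arm([
  [0,0,-0.15,0,0,0,0.8],
  [-0.3,0,0,0,0,0,0.8],
  [-0.6,0,0,0,0,0,0.8],
  [-0.8,0,0,0,0,0,0.8],
  [-0.8,0,0,0,0,0,0.8],
  [-0.8,0,0,0,0,0,0.8],
  [-0.7,0,0,0,0,0,0.8],
  [0,0,0,0,0,0,0.8],
])

```text
clock: 18.2
tool_pos: [0.6247, -0.1455, 0.1095]
eef_rot: [0.731, 0.682, -0.0, 0.0]
contact_force: [-0.5, 0.2, -2.2]
opening: 0.267
finger_force: 35.0
```

Run:
```python
from h import *
plan([],0)
t=snap("top");g=cv2.cvtColor(t["pixels"],cv2.COLOR_RGB2GRAY); print(g[180:193,325:360])
```

```text
at [ 0.6247 -0.1455  0.1095] yaw 86.01 tilt [-0.   -0.06] t 18.2 F [-0.5   0.16 -2.18] op 0.267
[[ 89  89  90  93  93  95  99 102 105 107 110 114 120 125 127 130 134 142
  148 152 160 172 177 179 181 182 180 170 147 134 132 131 131 130 128]
 [ 85  86  86  86  87  87  88  87  89  87  87  89  90  93  94  96  98 102
  106 116 138 162 171 175 177 179 179 179 180 182 177 167 161 156 146]
 [ 87  86  87  86  87  87  86  87  86  86  87  87  85  86  86  87  86  87
   96 123 162 196 209 211 213 217 219 224 233 237 234 226 219 210 194]
 [ 92  91  91  90  88  89  88  88  87  87  87  87  88  87  87  86  86  87
  104 140 172 196 202 202 208 217 223 232 242 245 244 240 235 231 225]
 [107 106 104 102 101  99  98  96  93  94  93  93  93  90  88  89  91  94
  112 139 153 149 147 148 153 167 180 203 222 227 226 222 217 216 214]
 [121 120 118 117 117 115 115 113 111 108 108 107 107 103 101 106 120 129
  131 140 136 118 105 102 106 115 130 147 161 165 164 160 159 161 164]
 [128 128 127 125 126 126 125 124 123 123 121 122 121 121 129 148 173 183
  166 155 151 133 112 103 100 104 115 126 129 131 131 128 12
[... 181 characters left out ...]
 148 146 143 142 140 138 140 158 194 213 214 201
  179 175 197 195 161 131 125 126 127 128 129 130 129 128 130 129 129]
 [209 206 201 197 195 190 187 183 180 177 174 170 169 185 211 218 209 190
  172 182 208 210 179 144 134 133 131 128 127 129 128 129 128 129 128]
 [221 221 219 218 218 217 217 216 213 212 208 206 206 212 220 220 212 200
  192 201 217 219 199 172 161 157 145 134 129 129 129 129 129 128 128]
 [222 222 222 222 222 222 223 223 222 222 222 221 220 221 221 221 219 218
  216 217 223 224 218 206 199 192 173 145 131 129 130 130 130 129 130]
 [222 222 222 222 221 220 218 217 219 221 222 222 222 222 222 222 222 223
  222 222 223 225 223 220 220 215 190 151 132 129 131 131 130 130 130]]
```

The washer follows the hook: its arc moved with the foot, now at columns 338–346. I continue out past the mouth.

Emit:
step_arm([
  [-0.6,0,0,0,0,0,0.8],
  [-1,0,0,0,0,0,0.8],
  [-1,0,0,0,0,0,0.8],
  [-1,0,0,0,0,0,0.8],
  [-1,0,0,0,0,0,0.8],
  [-1,0,0,0,0,0,0.8],
  [-1,0,0,0,0,0,0.8],
  [-1,0,0,0,0,0,0.8],
])

```text
clock: 19.25
tool_pos: [0.6195, -0.2207, 0.1095]
eef_rot: [0.731, 0.683, -0.0, 0.0]
contact_force: [-0.3, 1.0, -2.0]
opening: 0.27
finger_force: 35.0
```

Emit:
step_arm([
  [-1,0,0,0,0,0,0.8],
  [-1,0,0,0,0,0,0.8],
  [-0.7,0,0,0,0,0,0.8],
  [-0.3,0,0,0,0,0,0.8],
  [0,0,0,0,0,0,0.8],
])

```text
clock: 19.88
tool_pos: [0.6176, -0.2502, 0.1096]
eef_rot: [0.731, 0.683, -0.0, 0.0]
contact_force: [-0.8, 0.2, -0.8]
opening: 0.266
finger_force: 35.0
```

Run:
```python
from h import *
plan([],0)
t=snap("top");s=snap("side")
a=cv2.resize(t["pixels"][150:250,310:410,::-1],None,fx=4,fy=4,interpolation=2)
b=cv2.resize(s["pixels"][250:350,330:430,::-1],None,fx=4,fy=4,interpolation=2)
cv2.imwrite("pics/i.png",np.hstack([a,b]))
```

```text
at [ 0.6176 -0.2502  0.1096] yaw 86.08 tilt [ 0.01 -0.02] t 19.875 F [-0.77  0.19 -0.81] op 0.266
```

View pics/i.png

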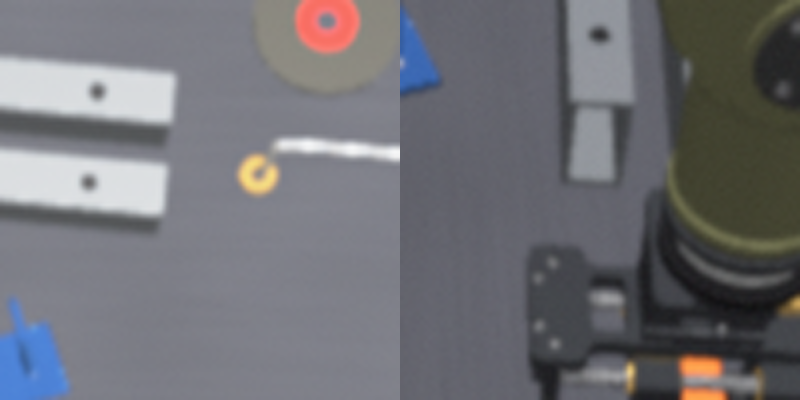

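The top crop shows the washer out in the open at (258,174), well clear of the mouth, with the foot in its bore. I lift straight up and carry the hook back.

Emit:
step_arm([
  [0,0,-1,0,0,0,0.8],
  [0,0,-2,0,0,0,0.8],
  [0,0,-4,0,0,0,0.8],
  [0,0,-5,0,0,0,0.8],
  [0,0,-5,0,0,0,0.8],
  [0,0,-5,0,0,0,0.8],
  [0,0,-1,0,0,0,0.8],
  [0,0,0,0,0,0,0.8],
])

```text
clock: 20.98
tool_pos: [0.6174, -0.2498, 0.3403]
eef_rot: [0.731, 0.683, 0.0, 0.001]
contact_force: [0.0, -0.6, -3.4]
opening: 0.267
finger_force: 35.0
```

Run:
```python
from h import *
plan([(.4425,.165,.335,109.3,12)],.8)
```

```text
at [ 0.6174 -0.2498  0.3403] yaw 86.12 tilt [ 0.05 -0.04] t 20.975 F [ 0.   -0.62 -3.44] op 0.267
[3.35, -1.69, 0.04, 0.0, 0.0, -1.93, 0.8],[3.4, -1.57, 0.04, 0.0, 0.0, -1.93, 0.8],[3.46, -1.46, 0.04, 0.0, 0.0, -1.93, 0.8],[3.5, -1.34, 0.04, 0.0, 0.0, -1.93, 0.8],[3.55, -1.22, 0.04, 0.0, 0.0, -1.93, 0.8],[3.59, -1.1, 0.04, 0.0, 0.0, -1.93, 0.8],[3.62, -0.98, 0.04, 0.0, 0.0, -1.93, 0.8],[3.65, -0.86, 0.04, 0.0, 0.0, -1.93, 0.8],[3.68, -0.73, 0.04, 0.0, 0.0, -1.93, 0.8],[3.7, -0.61, 0.04, 0.0, 0.0, -1.93, 0.8],[3.72, -0.49, 0.04, 0.0, 0.0, -1.93, 0.8],[3.73, -0.36, 0.04, 0.0, 0.0, -1.93, 0.8],
```

Emit:
step_arm([
  [3.35,-1.7,0,0,0,-1.93,0.8],
  [3.4,-1.57,0,0,0,-1.93,0.8],
  [3.46,-1.46,0,0,0,-1.93,0.8],
  [3.5,-1.34,0,0,0,-1.93,0.8],
  [3.55,-1.22,0,0,0,-1.93,0.8],
  [3.6,-1.1,0,0,0,-1.93,0.8],
  [3.6,-1.0,0,0,0,-1.93,0.8],
  [3.65,-0.86,0,0,0,-1.93,0.8],
])

```text
clock: 21.98
tool_pos: [0.499, 0.0271, 0.3377]
eef_rot: [0.632, 0.775, -0.001, -0.001]
contact_force: [0.6, 0.3, -1.9]
opening: 0.267
finger_force: 35.0
```

Emit:
step_arm([
  [3.68,-0.73,0,0,0,-1.93,0.8],
  [3.7,-0.61,0,0,0,-1.93,0.8],
  [3.72,-0.49,0,0,0,-1.93,0.8],
  [3.73,-0.36,0,0,0,-1.93,0.8],
  [0,0,0,0,0,0,0.8],
  [0,0,0,0,0,0,0.8],
])

```text
clock: 22.72
tool_pos: [0.4422, 0.1636, 0.3383]
eef_rot: [0.579, 0.815, -0.002, -0.0]
contact_force: [-0.1, -0.3, -1.4]
opening: 0.267
finger_force: 35.0
```

Run:
```python
from h import *
plan([(.4425,.165,.20,109.3,4),(.4425,.165,.168,109.3,3)],.8)
```

```text
at [0.4422 0.1636 0.3383] yaw 109.23 tilt [-0.14 -0.11] t 22.725 F [-0.09 -0.29 -1.44] op 0.267
[0.03, 0.02, 3.46, 0.0, 0.0, -0.02, 0.8],[0.03, 0.02, 3.46, 0.0, 0.0, -0.02, 0.8],[0.03, 0.02, 3.46, 0.0, 0.0, -0.02, 0.8],[0.03, 0.02, 3.46, 0.0, 0.0, -0.02, 0.8],
[0.0, -0.0, 1.07, 0.0, 0.0, -0.0, 0.8],[0.0, -0.0, 1.07, 0.0, 0.0, -0.0, 0.8],[0.0, -0.0, 1.07, 0.0, 0.0, -0.0, 0.8],
```

Emit:
step_arm([
  [0.03,0.02,3.5,0,0,0,0.8],
  [0.03,0.02,3.5,0,0,0,0.8],
  [0.03,0.02,3.5,0,0,0,0.8],
  [0.03,0.02,3.5,0,0,0,0.8],
  [0,0,1,0,0,0,0.8],
  [0,0,1,0,0,0,0.8],
  [0,0,0.7,0,0,0,0.8],
  [0,0,0,0,0,0,0.8],
])

```text
clock: 23.72
tool_pos: [0.4432, 0.1661, 0.1727]
eef_rot: [0.579, 0.815, 0.0, 0.0]
contact_force: [-0.1, -0.6, -1.7]
opening: 0.268
finger_force: 35.0
```

Emit:
step_arm([
  [0,0,0.3,0,0,0,0.8],
  [0,0,0,0,0,0,0.8],
])

```text
clock: 23.98
tool_pos: [0.4432, 0.1662, 0.1697]
eef_rot: [0.579, 0.815, 0.0, 0.0]
contact_force: [-0.2, 1.1, -2.0]
opening: 0.268
finger_force: 35.0
```

Emit:
step_arm([
  [0,0,0.2,0,0,0,0.8],
  [0,0,0,0,0,0,0.8],
])

```text
clock: 24.22
tool_pos: [0.443, 0.1661, 0.1675]
eef_rot: [0.579, 0.815, -0.0, 0.0]
contact_force: [0.4, 0.0, -2.4]
opening: 0.265
finger_force: 35.0
```

Emit:
step_arm([
  [-0.12,-0.05,0.2,0,0,0,0.8],
  [0,0,0,0,0,0,0.8],
])

```text
clock: 24.48
tool_pos: [0.4429, 0.1646, 0.1653]
eef_rot: [0.579, 0.815, -0.0, 0.0]
contact_force: [0.0, -0.1, -2.4]
opening: 0.265
finger_force: 35.0
```

Emit:
step_arm([
  [0,0,0.15,0,0,0,0.8],
  [0,0,0,0,0,0,0.8],
])

```text
clock: 24.72
tool_pos: [0.4429, 0.1649, 0.1639]
eef_rot: [0.579, 0.815, -0.0, -0.0]
contact_force: [-0.0, 0.2, -2.1]
opening: 0.267
finger_force: 35.0
```

Emit:
step_arm([
  [0,0,0.1,0,0,0,0.8],
  [0,0,0,0,0,0,0.8],
])

```text
clock: 24.98
tool_pos: [0.4428, 0.1648, 0.1631]
eef_rot: [0.579, 0.815, -0.0, 0.0]
contact_force: [-1.2, 0.8, 0.2]
opening: 0.262
finger_force: 35.0
```

The rest carries the weight now, so I release and back off upward.

Emit:
step_arm([
  [0,0,0,0,0,0,0.4],
  [0,0,0,0,0,0,0.1],
  [0,0,0,0,0,0,-0.2],
  [0,0,0,0,0,0,-0.2],
  [0,0,-2,0,0,0,-0.2],
  [0,0,-4,0,0,0,-0.2],
  [0,0,-4,0,0,0,-0.2],
])

```text
clock: 25.85
tool_pos: [0.4427, 0.1648, 0.264]
eef_rot: [0.579, 0.815, -0.0, -0.0]
contact_force: [0.5, -0.2, -0.8]
opening: 0.6
finger_force: 0.0
```

Run:
```python
from h import *
t=snap("top");s=snap("side")
im=t["pixels"]; 
hsv=cv2.cvtColor(im,cv2.COLOR_RGB2HSV)[175:215,350:395]
m=cv2.inRange(hsv,(12,70,120),(30,255,255)); c=max(cv2.findContours(m,0,1)[0],key=len); (u,v),rad=cv2.minEnclosingCircle(c)
print(u+350,v+175,rad,"washer top",w(t,(u+350,v+175),.006))
sh=s["pixels"];hs=cv2.cvtColor(sh,cv2.COLOR_RGB2HSV)[290:345,360:420]
m=cv2.inRange(hs,(12,70,120),(30,255,255)); c=max(cv2.findContours(m,0,1)[0],key=len); (u,v),rad=cv2.minEnclosingCircle(c)
print(u+360,v+290,rad,"washer side",w(s,(u+360,v+290),.006))
# dish from side view: rim ellipse
g=cv2.cvtColor(sh,cv2.COLOR_RGB2GRAY)[355:440,310:400]; m=(g>150).astype(np.uint8)
c=max(cv2.findContours(m,0,1)[0],key=len); x,y,W,H=cv2.boundingRect(c); print("dish bbox",x+310,y+355,W,H)
q=np.array([[.513+.075*np.cos(a),-.294+.075*np.sin(a),.03] for a in np.linspace(0,6.28,60)]); Q=np.array([px(s,k) for k in q]); print("pred rim",Q.min(0),Q.max(0))
a=cv2.resize(s["pixels"][165:285,270:370,::-1],None,fx=4,fy=4,interpolation=2); b=cv2.resize(t["pixels"][150:270,310:410,::-1],None,fx=4,fy=4,interpolation=2)
cv2.imwrite("pics/j.png",np.hstack([a,b])); plan([],0)
```

```text
374.1666660308838 193.3333339691162 4.844914436340332 washer top [ 0.6262 -0.086   0.006 ]
393.9285697937012 319.2142848968506 6.3286895751953125 washer side [ 0.6315 -0.0824  0.006 ]
dish bbox 319 361 71 67
pred rim [316.6 362.1] [387.6 428.2]
at [0.4447 0.1663 0.2663] yaw 109.23 tilt [0.38 0.19] t 25.95 F [-0.   -0.32 -0.5 ] op 0.602
```

View pics/j.png

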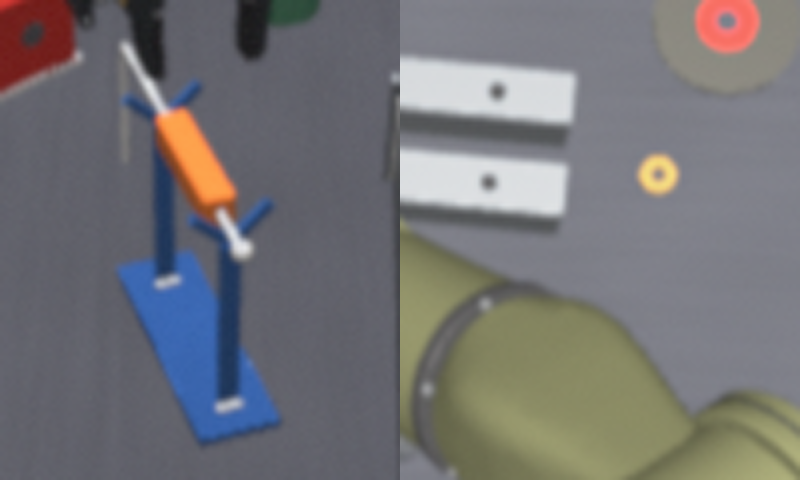

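The side crop shows the hook lying in both Vs. The top crop shows the washer alone at (658,174) with nothing within finger reach, so I go to grasp it.

Run:
```python
from h import *
plan([(.629,-.0855,.24,86,6),(.629,-.0855,.06,86,4),(.629,-.0855,.02,86,2)],-.2)
```

```text
at [0.4447 0.1663 0.2663] yaw 109.23 tilt [0.38 0.19] t 25.95 F [-0.   -0.32 -0.5 ] op 0.602
[-4.97, 1.52, 0.44, 0.0, 0.0, 3.87, -0.2],[-4.86, 1.85, 0.44, 0.0, 0.0, 3.87, -0.2],[-4.72, 2.17, 0.44, 0.0, 0.0, 3.87, -0.2],[-4.57, 2.49, 0.44, 0.0, 0.0, 3.87, -0.2],[-4.39, 2.79, 0.44, 0.0, 0.0, 3.87, -0.2],[-4.19, 3.08, 0.44, 0.0, 0.0, 3.87, -0.2],
[-0.0, 0.0, 4.5, 0.0, 0.0, -0.0, -0.2],[-0.0, 0.0, 4.5, 0.0, 0.0, -0.0, -0.2],[-0.0, 0.0, 4.5, 0.0, 0.0, -0.0, -0.2],[-0.0, 0.0, 4.5, 0.0, 0.0, -0.0, -0.2],
[-0.0, 0.0, 2.0, 0.0, 0.0, -0.0, -0.2],[-0.0, 0.0, 2.0, 0.0, 0.0, -0.0, -0.2],
```

Emit:
step_arm([
  [-5.0,1.5,0.3,0,0,3.9,-0.2],
  [-4.9,1.85,0.3,0,0,3.9,-0.2],
  [-4.7,2.2,0.4,0,0,3.9,-0.2],
  [-4.6,2.5,0.4,0,0,3.9,-0.2],
  [-4.4,2.8,0.5,0,0,3.9,-0.2],
  [-4.2,3.1,0.5,0,0,3.9,-0.2],
  [0,0,4,0,0,0,-0.2],
  [0,0,4,0,0,0,-0.2],
])

```text
clock: 26.95
tool_pos: [0.6276, -0.089, 0.1569]
eef_rot: [0.733, 0.68, -0.0, 0.0]
contact_force: [-0.5, 0.3, -0.0]
opening: 0.598
finger_force: 0.0
```

Emit:
step_arm([
  [0,0,4,0,0,0,-0.2],
  [0,0,4,0,0,0,-0.2],
  [0,0,0,0,0,0,-0.2],
  [0,0,0,0,0,0,-0.2],
])

```text
clock: 27.45
tool_pos: [0.6283, -0.0878, 0.0798]
eef_rot: [0.732, 0.681, 0.0, 0.0]
contact_force: [0.2, -0.1, 0.2]
opening: 0.601
finger_force: 0.0
```

Run:
```python
from h import *
plan([(.629,-.0855,.02,86,3)],-.2)
```

```text
at [ 0.6283 -0.0878  0.0798] yaw 85.86 tilt [0.07 0.  ] t 27.45 F [ 0.24 -0.1   0.2 ] op 0.601
[0.08, 0.02, 1.99, 0.0, 0.0, -0.05, -0.2],[0.08, 0.02, 1.99, 0.0, 0.0, -0.05, -0.2],[0.08, 0.02, 1.99, 0.0, 0.0, -0.05, -0.2],
```

Emit:
step_arm([
  [0.1,0,2,0,0,0,-0.2],
  [0.05,0,2,0,0,0,-0.2],
  [0,0,1.5,0,0,0,-0.2],
  [0,0,0.6,0,0,0,-0.2],
  [0,0,0,0,0,0,0.1],
  [0,0,0,0,0,0,0.3],
  [0,0,0,0,0,0,0.6],
  [0,0,0,0,0,0,0.6],
], force=10)

```text
clock: 28.45
tool_pos: [0.6278, -0.0866, 0.018]
eef_rot: [0.732, 0.681, -0.0, 0.0]
contact_force: [1.0, 0.3, 0.2]
opening: 0.321
finger_force: 10.0
```

Emit:
step_arm([
  [0,0,0,0,0,0,0.6],
  [0,0,0,0,0,0,0.6],
], force=20)

```text
clock: 28.7
tool_pos: [0.6278, -0.0866, 0.018]
eef_rot: [0.732, 0.681, -0.0, 0.0]
contact_force: [0.4, -0.6, 0.6]
opening: 0.317
finger_force: 20.0
```

Run:
```python
from h import *
plan([(.628,-.0855,.12,86,3),(.5155,-.294,.12,86,6)],.6)
```

```text
at [ 0.6278 -0.0866  0.018 ] yaw 85.85 tilt [-0.   -0.01] t 28.7 F [ 0.37 -0.57  0.65] op 0.317
[0.04, 0.0, -3.4, 0.0, 0.0, -0.05, 0.6],[0.04, 0.0, -3.4, 0.0, 0.0, -0.05, 0.6],[0.04, 0.0, -3.4, 0.0, 0.0, -0.05, 0.6],
[-3.6, -1.63, -0.0, 0.0, 0.0, 0.0, 0.6],[-3.6, -1.63, -0.0, 0.0, 0.0, 0.0, 0.6],[-3.6, -1.63, -0.0, 0.0, 0.0, 0.0, 0.6],[-3.6, -1.63, -0.0, 0.0, 0.0, 0.0, 0.6],[-3.6, -1.63, -0.0, 0.0, 0.0, 0.0, 0.6],[-3.6, -1.63, -0.0, 0.0, 0.0, 0.0, 0.6],
```

Emit:
step_arm([
  [0,0,-1,0,0,0,0.6],
  [0,0,-3,0,0,0,0.6],
  [0,0,-3,0,0,0,0.6],
  [0,0,-3,0,0,0,0.6],
  [0,0,0,0,0,0,0.6],
])

```text
clock: 29.32
tool_pos: [0.6298, -0.0864, 0.121]
eef_rot: [0.732, 0.681, 0.002, 0.002]
contact_force: [0.6, -0.3, -0.3]
opening: 0.317
finger_force: 20.0
```

Run:
```python
from h import *
plan([],.6)
t=snap("top");s=snap("side")
for q,n in((t,"top"),(s,"side")):
    hsv=cv2.cvtColor(q["pixels"],cv2.COLOR_RGB2HSV)
    m=cv2.inRange(hsv,(16,90,120),(30,255,255)); k,l,st,c=cv2.connectedComponentsWithStats(m)
    for p in ((.6278,-.0866,.006),(.6278,-.0866,.102)): print(n,"px",px(q,p))
    print([(st[i].tolist()) for i in range(1,k) if st[i,4]>3 and 300<c[i][0]<430 and 150<c[i][1]<350])
```

```text
at [ 0.6298 -0.0864  0.121 ] yaw 85.84 tilt [ 0.32 -0.  ] t 29.325 F [ 0.64 -0.28 -0.26] op 0.317
top px [374.3 192.9]
top px [377.9 185.7]
[]
side px [392.7 320.6]
side px [397.3 295.5]
[[415, 261, 9, 4, 33], [393, 288, 13, 11, 106]]
```

The side camera finds brass at (399,293), right at the fingertips, and none on the bench: the washer is held. On to the dish.

Emit:
step_arm([
  [-3.6,-1.65,0,0,0,0,0.6],
  [-3.6,-1.65,0,0,0,0,0.6],
  [-3.6,-1.65,0,0,0,0,0.6],
  [-3.6,-1.65,0,0,0,0,0.6],
  [-3.6,-1.65,0,0,0,0,0.6],
  [-3.6,-1.65,0,0,0,0,0.6],
  [0,0,3,0,0,0,0.6],
  [0,0,3,0,0,0,0.6],
])

```text
clock: 30.42
tool_pos: [0.5123, -0.2955, 0.0562]
eef_rot: [0.733, 0.681, -0.0, -0.001]
contact_force: [0.4, 0.3, -0.1]
opening: 0.317
finger_force: 20.0
```

Run:
```python
from h import *
plan([(.5155,-.294,.025,86,3)],.6)
s=snap("side");crop(s,290,300,160,120,5,"pics/k.png")
```

```text
at [ 0.5123 -0.2955  0.0562] yaw 85.77 tilt [-0.08  0.03] t 30.425 F [ 0.43  0.26 -0.06] op 0.317
[0.06, 0.1, 1.04, 0.0, 0.0, -0.08, 0.6],[0.06, 0.1, 1.04, 0.0, 0.0, -0.08, 0.6],[0.06, 0.1, 1.04, 0.0, 0.0, -0.08, 0.6],
```

View pics/k.png

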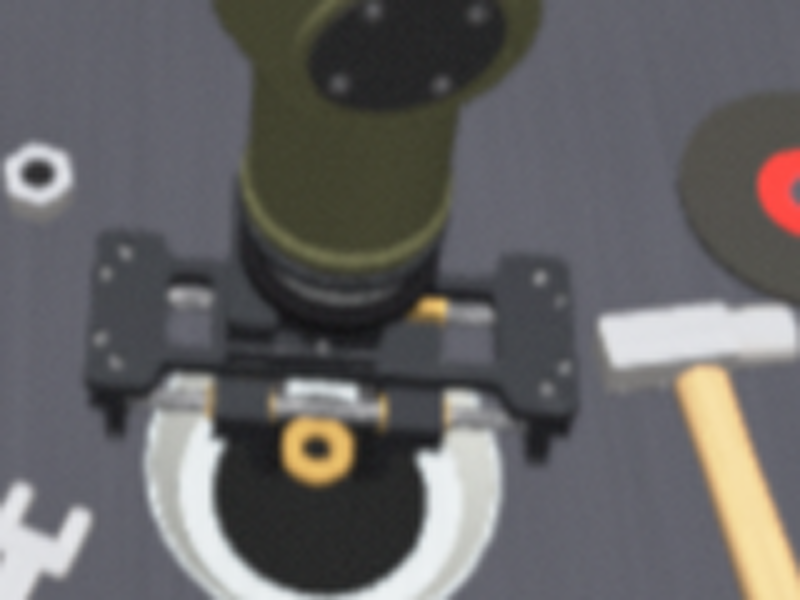

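The side crop shows the washer held between the fingertips at (317,450), above the dish's dark floor. I lower and release.

Emit:
step_arm([
  [0.5,0.2,1,0,0,0,0.6],
  [0.3,0.1,1,0,0,0,0.6],
  [0,0,0.8,0,0,0,0.6],
  [0,0,0.35,0,0,0,0.6],
  [0,0,0,0,0,0,0.6],
  [0,0,0,0,0,0,0.2],
  [0,0,0,0,0,0,0.1],
  [0,0,0,0,0,0,0.0],
])

```text
clock: 31.48
tool_pos: [0.5172, -0.2872, 0.0268]
eef_rot: [0.732, 0.681, 0.0, 0.0]
contact_force: [0.1, -0.1, -0.5]
opening: 0.498
finger_force: 0.0
```

Emit:
step_arm([
  [0,0,0,0,0,0,0],
  [0,0,-2,0,0,0,0],
  [0,0,-4,0,0,0,0],
  [0,0,-5,0,0,0,0],
  [0,0,-5,0,0,0,0],
  [0,0,-4,0,0,0,0],
  [0,0,0,0,0,0,0],
  [0,0,0,0,0,0,0],
])

```text
clock: 32.48
tool_pos: [0.5164, -0.2871, 0.2268]
eef_rot: [0.732, 0.681, -0.0, -0.0]
contact_force: [-0.2, 0.2, -0.7]
opening: 0.496
finger_force: 0.0
```

Run:
```python
from h import *
t=snap("top");s=snap("side");plan([],0)
for q,n in((t,"top"),(s,"side")):
    hsv=cv2.cvtColor(q["pixels"],cv2.COLOR_RGB2HSV)
    m=cv2.inRange(hsv,(12,90,100),(30,255,255)); k,l,st,c=cv2.connectedComponentsWithStats(m)
    print(n,px(q,(.515,-.294,.004)),[(st[i].tolist(),w(q,c[i],.01)[:2].tolist()) for i in range(1,k) if st[i,4]>5 and (300<c[i][0]<470) and 150<c[i][1]<440])
    print("hook?",[(st[i].tolist()) for i in range(1,k) if st[i,4]>20 and (280<c[i][0]<330) and 180<c[i][1]<260])
```

```text
at [ 0.5161 -0.2868  0.2256] yaw 85.87 tilt [-0.13  0.04] t 32.575 F [-0.05  0.14 -0.34] op 0.499
top [437.4 228.2] [([430, 223, 11, 11, 103], [0.5152, -0.2853]), ([468, 229, 3, 4, 11], [0.5096, -0.395])]
hook? [[276, 233, 34, 17, 274]]
side [352.3 399.3] [([310, 194, 18, 22, 156], [0.4452, 0.3738]), ([377, 300, 18, 8, 97], [0.6144, -0.0333]), ([331, 319, 2, 7, 8], [0.474, -0.0927]), ([425, 375, 39, 105, 367], [0.6971, -0.3625]), ([433, 374, 40, 106, 182], [0.7173, -0.3654]), ([347, 387, 15, 15, 163], [0.5193, -0.2847])]
hook? [[310, 194, 18, 22, 156]]
```

```bash
python3 -c "
from plant import r
print(r.finish_job())"
```

```text
the job is handed in; nothing more can be done
None
```

I fished the washer out of the gap with the hook, put the hook back on its blue rest, and laid the washer in the parts dish; the job was handed in at about 33 s, with no verdict returned.

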